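# Step the load dial up four clicks

## Robot

A 6-joint arm with a two-finger parallel gripper is mounted at the origin on a cart in front of the work surface, level with it; the furniture and walls round the work are solid. World frame = base frame: x ahead of the robot, y to its left, z up, the work surface at z = 0. Lengths are in mm, angles in rad, forces in N, time in s.
With the tool pointing down it reaches from about 275 to 875 mm from the base axis. Payload 12.5 kg.
Tool frame: the origin (TCP) lies between the finger pads; the fingertips stand 19 mm ahead of it and the grasp point (between the pads) is the TCP (arm.nose_length is the distance from the TCP to the fingertips, in mm); z points along the fingers, y is the line along which they close (so a half turn about z gives the same grasp; the last joint's range is limited). The gripper opens to 85 mm and grips with 20 to 120 N. Pads are 22 mm wide; open, the fingers measure 114 mm over their backs; the gripper's body (76 mm by 85 mm) begins 54 mm behind the grasp point. The pads swing forward as they close: fully open they stand 13 mm farther back than shut.
Start: joints at [1.249, 0.351, 1.652, -0, 1.139, -0.085], TCP at [128.995, 534.644, 212.39] pointing down, gripper open.
Joint ranges: [-2.75, 2.75], [-0.79, 2.1], [0.01, 2.65], [-1.57, 4.71], [0.07, 3.14], [-2.87, 2.87]. Speed limits (rad/s): [2.22, 2.22, 2.79, 3.14, 3.14, 3.14].

## Interface

Orientations are given as [roll, pitch, yaw] about the fixed x, y, z axes, in that order (R = Rz(yaw) Ry(pitch) Rx(roll)).
In Python, from station import get_state, capture, get_calibration, hand_in, arm gives the robot as it stands. The module is installed in compiled form; this text tells all that it offers.
- The arm moves only by the shell command python3 -m crank 'ROWS'. ROWS is JSON, a list that holds one entry, the list of rows, each a list of 7 numbers: the turn, a rotation vector about the world's x, y, z in rad, then the shift along the world's x, y, z in mm, then the finger opening in mm, from 0 to 85.4. A call has 1 to 8 rows; each row is the pose to reach, as a shift and turn from the pose commanded when the call began; what a row does not reach only later rows make up. A row lasts 1/10 s, in which the tool goes at most 50 mm and 8.59 degrees, less where a joint would pass 70% of its speed; a pose out of reach is approached as far as the arm can. A call with a gripper value outside its range is refused whole. The fingers move at their own pace and stop on an object; the grip force is fixed at half the most. Time passes only in rows, so rows that repeat a pose let the fingers close. It gives the time, the measured TCP pose, the force, the opening and the grip force at its end, in the units of the state.
- get_state(): the state, without advancing time (a new reading comes with each control period).
- capture(name): name is "scene" or "top" or "wrist"; returns the picture (400x640x3 uint8, red, green, blue); there is no depth.
- get_calibration(name): a dict with "camera_matrix" (3x3 intrinsics, pixels), "dist" ([k1, k2, p1, p2, k3] as OpenCV has them; the pictures are not rectified), "world_from_camera" (4x4, takes a point from camera to world coordinates); the wrist camera has in their place "T_tool_cam" (4x4, takes a point from camera to tool coordinates, whose origin is the TCP and whose axes are the flange's). Camera axes: x right, y up, looking along -z (the intrinsics and any distortion apply to the point x, -y, -z); pixel columns grow to the right and rows downward; lengths in mm; the calibration is good to about 2 mm. A picture is of the moment at which its call begins: read the wrist's pose just before it. get_calibration takes no time and is no camera call.
- hand_in(): hands the job in; it is judged then, once.
The state is a dict: "time_s": time; "q": joint angles; "qvel": joint speeds; "tau": joint torques, N m; "position": TCP position; "tcp_rot": TCP orientation; "ft_force": force on the tool from outside, world axes, zero at the start; "torque": the same for the moment, N m; "opening": finger opening in mm; "grasp_force": force on a finger pad.
Only numpy, scipy, OpenCV 4.12 (cv2) and the standard library are available. Lean on these libraries where they do the work, as an engineer would, in place of code of your own. Each camera call takes 0.05 s, during which the arm holds its last target. There are 200 camera calls.

## Task

Push the orange tab of the load box's dial with a fingertip and turn the dial clockwise (seen from above) by exactly four clicks from where it stands, one click at a time, resting about a second in each click so that the reading can settle, and never going past the fourth. Only push the tab from behind: do not pinch it, and leave the marker, circuit board, stamp and tape where they lie. Finish with the hand clear and the dial resting in the fourth click.

Things in the scene. Friction and masses are not known exactly. Their poses are not given: they have to be found in the camera images.
- load_box: light grey load box, 150 x 150 x 48 mm (x, y, z), with a dark blue band, fixed to the worktop, turned by up to 0.35 rad. Origin: centre of its underside, on the worktop; z up. Its -x side, towards the robot, has a red and a black terminal stub (17 mm long). The dial sits in the middle of its top
- dial_centre (a point): the centre of the dial on its upper face, on the turning axis (upright), 61 mm above the worktop. The dial is a black knurled disc, 100 mm across, its upper face flat but for a 2.5 mm high aluminium cap 42 mm across in the middle. Eight black ticks on the box around it, 30 degrees apart, mark the eight click positions
- dial (a joint): angle of the dial in rad, growing clockwise seen from above. Clicks (sprung detents) at 0, 0.524, 1.047 ... 3.665 (every 30 degrees, eight in all), stops just beyond the first and last; it starts at rest in one of the first three. At angle q the tab points 1.571 - q rad anticlockwise from the box's +x axis
- tab_mid (a point): the middle of the orange upright tab on the dial, 36 mm from the turning axis and 77 mm above the worktop. The tab is 32 mm tall (its top 93 mm above the worktop), 22 mm long along the dial's radius and 14 mm thick, with a white stripe along its middle; its flat rear face, looking anticlockwise, is the one to push. Leaving a click takes about 5 N on it; half way to the next (15 degrees) the dial snaps forward by itself into it, away from the fingertip, and stays
- marker_red: white and red marker lying loose left of the box, 17 x 135 x 18 mm, origin under its middle; a bystander
- driver_board: small green circuit board lying loose right of the box, 48 x 68 x 12 mm, origin under its middle; a bystander
- stamp: blue and black hand stamp standing loose at the right of the box, 27 x 39 x 62 mm, origin under its middle; a bystander
- tape_green: roll of green tape lying loose left of the box, 69 x 68 x 19 mm, origin under its middle; a bystander

How it is judged (in metres and radians):
On the way, in this order (a step that is already met when the one before it is completed fails the run):
1. a fingertip pushes the tab on its rear face (contact force between dial_c13 and the fingers above 0.5 N).
2. the dial rests in the first click (distance of tab_mid from where it was at the start of the episode between 0.0146 and 0.0226 m and velocity of joint dial between -0.05 and 0.05 rad/s), for 0.5 s.
3. the dial rests in the second click (distance of tab_mid from where it was at the start of the episode between 0.0324 and 0.0395 m and velocity of joint dial between -0.05 and 0.05 rad/s), for 0.5 s.
4. the dial rests in the third click (distance of tab_mid from where it was at the start of the episode between 0.0479 and 0.0538 m and velocity of joint dial between -0.05 and 0.05 rad/s), for 0.5 s.
At the end, for the whole second after the job is handed in: The dial rests still in the fourth click on from its start (four times 30 degrees clockwise, within about 6 degrees), having rested at least half a second in the first, second and third on the way (distance of tab_mid from where it was at the start of the episode between 0.0602 and 0.0643 m and velocity of joint dial between -0.05 and 0.05 rad/s); the robot touches nothing.
It fails at once if the dial was turned past the fourth click (distance of tab_mid from where it was at the start of the episode above 0.0665 m).
It fails at once if the tab was pinched (front and rear pressed at once) (contact force between each of dial_c13, dial_c14 and the fingers above 2 N).
It fails at once if the marker, circuit board, stamp or tape was moved by more than 15 mm (distance of any of marker_red, driver_board, stamp, tape_green from where it was at the start of the episode above 0.015 m).
It also fails if it takes over 64 s, if anything falls off the work surface, if the arm or the gripper's body presses on something with over 40 N, if the wrist force passes 120 N, or if a joint passes its speed limit or range.

## Working session

There is one attempt and no reset: what is moved stays moved. The work goes in short steps, Python scripts to look and compute and a shell command to move; the robot and the scene stay as the last step left them, time stands still between calls to the robot, and variables do not carry over. Pictures are saved under pics/ and viewed, at most 10 in all, crops included, and the job is handed in when it is done.

```bash
mkdir -p pics
python3 - <<'E'
from station import *
import cv2
for n in ("scene","top"):
    cv2.imwrite(f"pics/{n}0.png",cv2.cvtColor(capture(n),cv2.COLOR_RGB2BGR))
    c=get_calibration(n);print(n,c)
s=get_state();print(s)
E
```

```text
scene {'camera_matrix': array([[472.79524165,   0.        , 319.6952948 ],
       [  0.        , 472.79524165, 207.35806256],
       [  0.        ,   0.        ,   1.        ]]), 'dist': array([-0.04473203,  0.        ,  0.        ,  0.        ,  0.        ]), 'world_from_camera': array([[ 4.87699896e-01,  6.15459949e-01, -6.19158996e-01,
         1.57175836e+00],
       [-8.73007589e-01,  3.41738838e-01, -3.47954474e-01,
        -2.55888558e+02],
       [-2.56136657e-03,  7.10227863e-01,  7.03967202e-01,
         6.79705013e+02],
       [ 0.00000000e+00,  0.00000000e+00,  0.00000000e+00,
         1.00000000e+00]])}
top {'camera_matrix': array([[500.01505255,   0.        , 324.01224127],
       [  0.        , 500.01505255, 203.24941642],
       [  0.        ,   0.        ,   1.        ]]), 'dist': array([-0.09480948,  0.        ,  0.        ,  0.        ,  0.        ]), 'world_from_camera': array([[-1.55674050e-01,  9.66123157e-01, -2.05843715e-01,
         3.23734784e+02],
       [-9.87801182e-01, -1.53056384e-01,  2.86804643e-02,
         7.78509913e+01],
       [-3.79683397e-03,  2.07797469e-01,  9.78164503e-01,
         1.18174472e+03],
       [ 0.00000000e+00,  0.00000000e+00,  0.00000000e+00,
         1.00000000e+00]])}
{'time_s': 0.1, 'q': array([ 1.24937600e+00,  3.51237742e-01,  1.65233205e+00,  1.37325607e-06,
        1.13912341e+00, -8.45773981e-02]), 'qvel': array([-0.00097323, -0.00170323,  0.00097388, -0.00057234,  0.00110275,
       -0.00039962]), 'tau': array([ 2.29333084e-03, -5.06831360e+01, -2.91878521e+01, -5.76831553e-05,
        2.61005960e-03,  3.08252538e-05]), 'position': array([128.91261774, 534.3568374 , 211.89259481]), 'tcp_rot': array([-3.14049614e+00, -9.42128885e-05,  2.90474910e+00]), 'ft_force': array([-0.1702135 ,  0.44476507, -0.69961564]), 'torque': array([-0.00817124,  0.01461309, -0.054924  ]), 'grasp_force': 0.0, 'opening': 85.24275113681654}
```

View pics/top0.png

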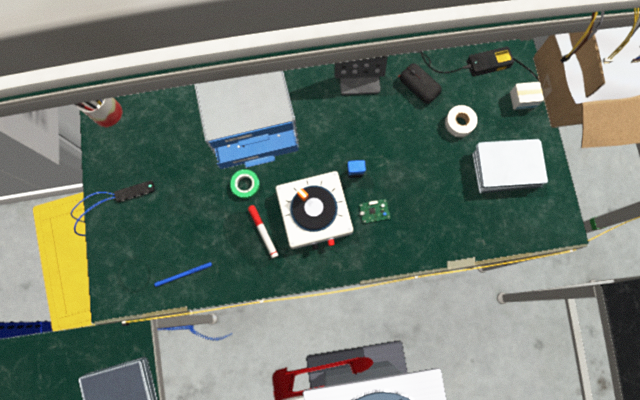

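View pics/scene0.png

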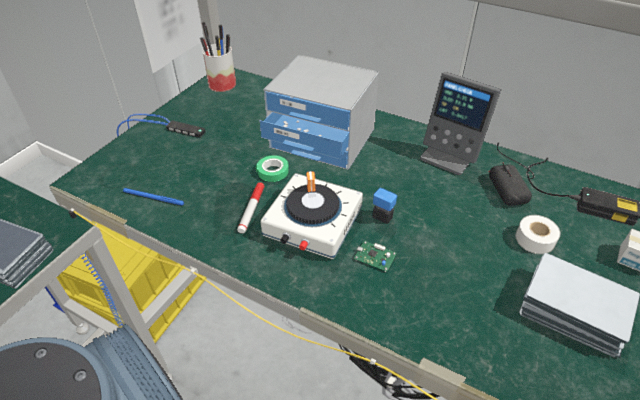

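The top view shows the dial centre at about (314,208), the tab at (302,195), the stamp at (357,168), the tape at (245,183), the marker at (263,232) and the board at (374,211). In the scene view the cap is at about (312,201) and the tab at (311,180). I'll enlarge both.

```bash
cat > h.py <<'E'
import numpy as np, cv2
from station import *
def ray(n,px):
    c=get_calibration(n);T=c["world_from_camera"]
    u=cv2.undistortPoints(np.array([[px]],float),c["camera_matrix"],c["dist"])[0,0]
    return T[:3,3],T[:3,:3]@np.array([u[0],-u[1],-1])
def atz(n,px,z):
    o,d=ray(n,px);return o+d*(z-o[2])/d[2]
def tri(pa,pb,a="top",b="scene"):
    (o1,d1),(o2,d2)=ray(a,pa),ray(b,pb)
    k=np.linalg.lstsq(np.c_[d1,-d2],o2-o1,rcond=None)[0]
    A,B=o1+k[0]*d1,o2+k[1]*d2
    return (A+B)/2,np.linalg.norm(A-B)
def proj(n,P):
    c=get_calibration(n);T=np.linalg.inv(c["world_from_camera"]);p=T[:3,:3]@np.array(P,float)+T[:3,3]
    return cv2.projectPoints(np.array([[p[0],-p[1],-p[2]]]),np.zeros(3),np.zeros(3),c["camera_matrix"],c["dist"])[0][0,0]
E
python3 - <<'E'
import cv2,numpy as np
t=cv2.imread("pics/top0.png")[160:260,265:398];s=cv2.imread("pics/scene0.png")[160:260,250:383]
cv2.imwrite("pics/z.png",np.vstack([cv2.resize(i,(399*2,300),interpolation=cv2.INTER_CUBIC) if 0 else cv2.resize(i,(399,300),interpolation=cv2.INTER_CUBIC) for i in (t,s)]))
a=cv2.resize(t,None,fx=3,fy=5)
cv2.imwrite("pics/z.png",np.hstack([cv2.resize(t[:, :100],(400,400),interpolation=cv2.INTER_CUBIC),cv2.resize(s[:, 5:105],(400,400),interpolation=cv2.INTER_CUBIC)]))
E
```

```text
(no output)
```

View pics/z.png

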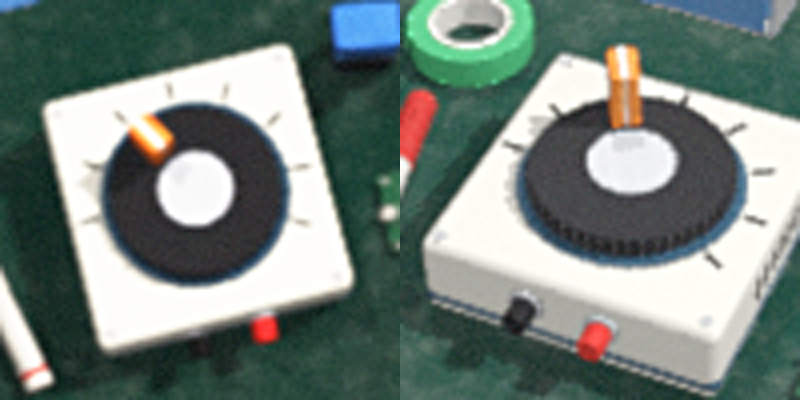

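Run:
```python
from h import *
T=lambda x,y:((x+.5)/4-.5+265,(y+.5)/4-.5+160)
S=lambda x,y:((x-400+.5)/4-.5+255,(y+.5)/4-.5+160)
c,e=tri(T(196,188),S(632,163));print("cap",c,e)
t,e=tri(T(150,133),S(623,62));print("tabtop",t,e)
C=[atz("top",T(*p),48) for p in ((45,103),(288,45),(354,293),(104,352))]
Cs=np.array(C);print(Cs.round(1),Cs.mean(0))
ex=(Cs[0]+Cs[1]-Cs[2]-Cs[3])/2;ey=(Cs[0]+Cs[3]-Cs[1]-Cs[2])/2
print("size",np.linalg.norm(ex),np.linalg.norm(ey),"yaw",np.arctan2(ex[1],ex[0]),np.arctan2(-ey[0],ey[1]))
yaw=(np.arctan2(ex[1],ex[0])+np.arctan2(-ey[0],ey[1]))/2
C0=Cs.mean(0);ca=atz("top",T(196,188),63.5);cs=atz("scene",S(632,163),63.5)
tt=atz("top",T(150,133),93);ts=atz("scene",S(623,62),93);print("top",ca,tt,"scene",cs,ts)
for a,b in((c,t),(ca,tt),(cs,ts)):
  d=(b-a)[:2];th=np.arctan2(d[1],d[0]);print("r",np.linalg.norm(d),"q",1.5708-(th-yaw))
for n,p in(("stamp",(357,165)),):print(n,atz("top",p,62))
print("tape",atz("top",(245,183),19),"board",atz("top",(374,211),12),"marker",[atz("top",p,9) for p in((253,207),(274,256))])
```

```text
cap [555.08620786  69.9920597   61.87811618] 0.7351834212249648
tabtop [583.43050003  90.76676646  94.48187607] 0.4975373790588303
[[622.2 149.2  48. ]
 [634.5   3.2  48. ]
 [483.4 -10.4  48. ]
 [472.1 135.8  48. ]] [553.04904402  69.43775934  48.        ]
size 151.2096838074289 146.59490612869203 yaw 0.08934167138273125 0.08071017917777756
top [554.98439867  69.71577082  63.5       ] [583.94302641  90.58915715  93.        ] scene [553.36697717  69.3981106   63.5       ] [584.71963447  91.82039935  93.        ]
r 35.1423866519504 q 1.0233319716016158
r 35.69734412192622 q 1.0312760323943206
r 38.545403779822514 q 1.034995177623582
stamp [637.3087142  -45.03779617  62.        ]
tape [647.35437636 223.73813557  19.        ] board [532.56947237 -71.26673149  12.        ] marker [array([588.10246496, 213.22174311,   9.        ]), array([463.69732254, 179.31841388,   9.        ])]
```

Both views agree on the dial: centre (554.5, 69.6), box yaw 0.085, q≈1.03, so it sits in the third click (1.047). The tab points at 0.609 rad in world axes. I'll close the fingers, point tool x along the push direction (yaw 2.18) and hover behind the tab at (567, 115).

```bash
python3 -c "
from station import arm;print(arm.nose_length)"; python3 -m crank '[[[0,0,-0.1,35,-34,0,0],[0,0,-0.2,70,-68,0,0],[0,0,-0.3,105,-101,0,0],[0,0,-0.4,140,-135,0,0],[0,0,-0.5,175,-168,0,0],[0,0,-0.6,210,-202,0,0],[0,0,-0.7,245,-235,0,0],[0,0,-0.725,270,-259,0,0]]]'
```

```text
19.0
time_s: 0.9
position: [400.5, 273.5, 212.3]
tcp_rot: [-3.141, 0.0, 2.175]
ft_force: [-0.7, 0.3, 0.2]
opening: 0.1
grasp_force: 0.0
```

```bash
python3 -m crank '[[[0,0,0,35,-34,0,0],[0,0,0,70,-67,0,0],[0,0,0,105,-101,-10,0],[0,0,0,140,-134,-20,0],[0,0,0,168,-161,-30,0],[0,0,0,168,-161,-30,0],[0,0,0,168,-161,-30,0],[0,0,0,168,-161,-30,0]]]'; python3 -c "
from station import *;s=get_state();print(s['position'],s['tcp_rot'],s['opening'],s['time_s'],s['ft_force'])"
```

```text
time_s: 1.7
position: [566.5, 115.2, 182.5]
tcp_rot: [-3.141, -0.0, 2.18]
ft_force: [-0.2, 0.3, -0.3]
opening: -0.2
grasp_force: 0.0
[566.45277457 115.2497123  182.45916313] [-3.14140203e+00 -2.73585315e-04  2.18033124e+00] -0.18555392402768883 1.7 [-0.22640466  0.34963631 -0.31288299]
```

```bash
python3 -m crank '[[[0,0,0,0,0,-30,0],[0,0,0,0,0,-60,0],[0,0,0,0,0,-75,0],[0,0,0,0,0,-84,0],[0,0,0,0,0,-84,0],[0,0,0,0,0,-84,0]]]'
python3 - <<'E'
from h import *
s=cv2.cvtColor(capture("scene"),cv2.COLOR_RGB2BGR)[110:260,230:380]
w=cv2.cvtColor(capture("wrist"),cv2.COLOR_RGB2BGR)
cv2.imwrite("pics/a.png",np.hstack([cv2.resize(s,(400,400),interpolation=cv2.INTER_CUBIC),cv2.resize(w,(400,250))[np.r_[0:250,[0]*150]]]))
E
```

```text
time_s: 2.3
position: [567.3, 115.2, 99.4]
tcp_rot: [3.14, 0.001, 2.18]
ft_force: [-0.4, -0.3, 0.4]
opening: -0.2
grasp_force: 0.0
```

View pics/a.png

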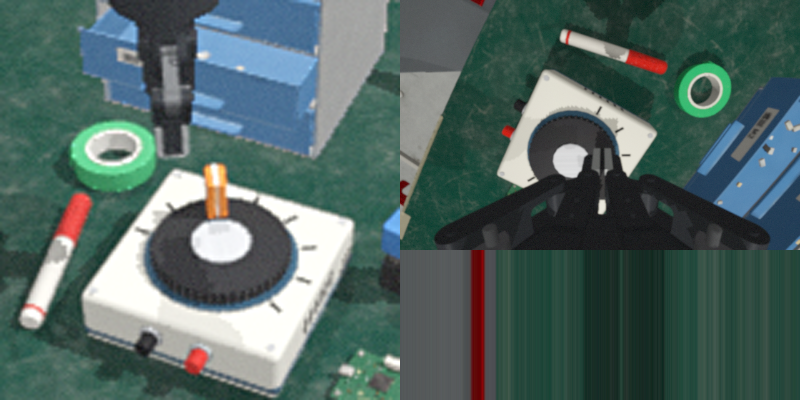

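The scene crop shows the closed fingers behind the tab, with the tip bottom at about crop (172,155), or pixel (294.5,168), and the tab in front of it untouched. I'll check this against the projected tip.

Run:
```python
from h import *
for z in (75,80,85,90,95,100): print(z,proj("scene",(567.3,115.2,z)).round(1))
print(proj("scene",(584.3,90,93)))
```

```text
75 [295.4 183.6]
80 [295.3 181.6]
85 [295.2 179.7]
90 [295.1 177.7]
95 [295.  175.7]
100 [294.9 173.7]
[311.09754363 175.55793179]
```

Run:
```python
from h import *
s=cv2.cvtColor(capture("scene"),cv2.COLOR_RGB2BGR)[130:210,270:340]
w=cv2.cvtColor(capture("wrist"),cv2.COLOR_RGB2BGR)[200:340,260:380]
cv2.imwrite("pics/b.png",cv2.convertScaleAbs(np.hstack([cv2.resize(s,(400,457),interpolation=cv2.INTER_CUBIC),cv2.resize(w,(392,457),interpolation=cv2.INTER_CUBIC)]),alpha=1.5,beta=20))
```

```text
(no output)
```

View pics/b.png

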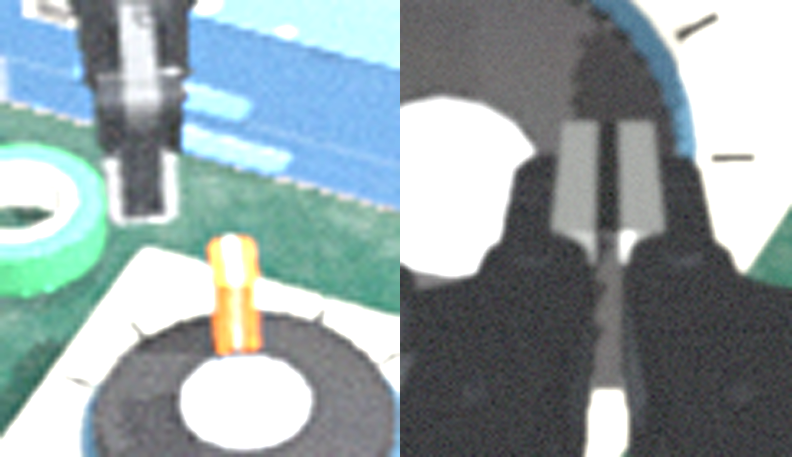

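Run:
```python
from h import *
c=get_calibration("wrist");T=c["T_tool_cam"];Ti=np.linalg.inv(T);print(T.round(3))
def pw(P):
    p=Ti[:3,:3]@np.array(P,float)+Ti[:3,3]
    return cv2.projectPoints(np.array([[p[0],-p[1],-p[2]]]),np.zeros(3),np.zeros(3),c["camera_matrix"],c["dist"])[0][0,0].round(1)
for z in (-15,-10,0,10,19): print(z,pw((0,0,z)),pw((11,14,z)),pw((-11,14,z)))
s=get_state();from scipy.spatial.transform import Rotation as Ro
R=Ro.from_euler("xyz",s["tcp_rot"]).as_matrix()
for n,P in(("cap",(554.5,69.6,63.5)),("tabtop",(584.3,90.3,93))):print(n,pw(R.T@(np.array(P)-s["position"])))
print(s["position"],s["opening"])
cv2.imwrite("pics/t.png",cv2.resize(cv2.cvtColor(capture("top"),cv2.COLOR_RGB2BGR)[130:250,250:400],(750,600),interpolation=cv2.INTER_CUBIC))
```

```text
[[ 1.00000e-03  9.63000e-01  2.70000e-01  6.83620e+01]
 [ 1.00000e+00 -1.00000e-03 -0.00000e+00  2.25000e-01]
 [ 0.00000e+00  2.70000e-01 -9.63000e-01 -1.61775e+02]
 [ 0.00000e+00  0.00000e+00  0.00000e+00  1.00000e+00]]
-15 [322.7 250.2] [350.1 230.4] [349.1 269.2]
-10 [322.7 246.2] [349.3 226.9] [348.3 264.7]
0 [322.7 238.9] [347.9 220.6] [347.  256.5]
10 [322.8 232.3] [346.6 214.9] [345.8 249.2]
19 [322.8 227. ] [345.5 210.2] [344.8 243.2]
cap [271.2 257.8]
tabtop [322.5 279.7]
[567.38657765 114.75764196  99.26483286] 0.0620563575973456
```

View pics/t.png

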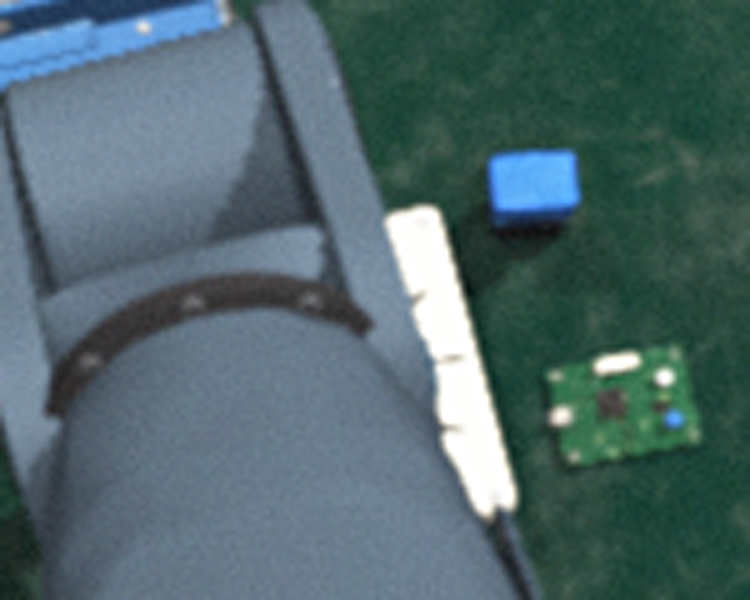

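The tip looks about 30 mm higher in the pictures than the text's 19 mm nose implies. In the scene view it sits at z≈112, not 80. A gentle sideways feel will settle it: at this height it will meet the tab after about 12 mm, or pass over it.

```bash
python3 -m crank '[[[0,0,0,2.3,-3.3,0,0],[0,0,0,4.6,-6.6,0,0],[0,0,0,5.7,-8.2,0,0],[0,0,0,6.3,-9,0,0],[0,0,0,6.9,-9.8,0,0],[0,0,0,7.4,-10.7,0,0],[0,0,0,8,-11.5,0,0],[0,0,0,8,-11.5,0,0]]]'; python3 -c "
from station import *;s=get_state();print(s['position'],s['ft_force'],s['torque'])"
```

```text
time_s: 3.35
position: [575.1, 103.1, 98.4]
tcp_rot: [3.142, 0.0, 2.18]
ft_force: [0.4, 0.2, 0.7]
opening: 0.1
grasp_force: 0.0
[575.05855266 103.10827993  98.41444291] [0.36984659 0.20261652 0.65035889] [-0.01417623 -0.00680372  0.01864   ]
```

```bash
python3 -m crank '[[[0,0,0,0.6,-0.8,0,0],[0,0,0,1.1,-1.6,0,0],[0,0,0,1.7,-2.5,0,0],[0,0,0,2.3,-3.3,0,0],[0,0,0,2.3,-3.3,0,0]]]'
python3 - <<'E'
from h import *
s=get_state();print(s['position'],s['ft_force'],s['torque'])
i=cv2.cvtColor(capture("scene"),cv2.COLOR_RGB2BGR)[130:210,270:340]
cv2.imwrite("pics/c.png",cv2.convertScaleAbs(cv2.resize(i,(525,600),interpolation=cv2.INTER_CUBIC),alpha=1.4,beta=15))
E
```

```text
time_s: 3.85
position: [577.4, 99.8, 98.4]
tcp_rot: [3.142, 0.0, 2.18]
ft_force: [-0.2, -0.4, -0.6]
opening: 0.1
grasp_force: 0.0
[577.37884117  99.75443533  98.39657388] [-0.21420209 -0.40159097 -0.59199821] [-0.09124936 -0.02709677 -0.01700671]
```

View pics/c.png

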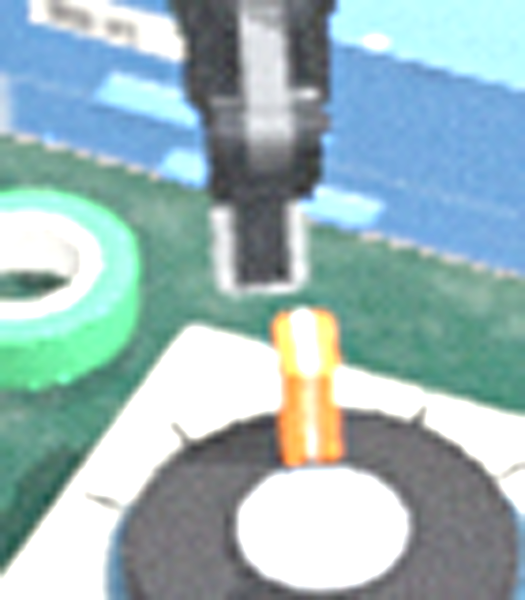

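```bash
python3 - <<'E'
from h import *
for z in (80,90,100,110,115,120): print(z,proj("scene",(577.4,99.8,z)).round(1))
c=get_calibration("wrist");print(c["camera_matrix"])
E
python3 -m crank '[[[0,0,0,-2.9,4.1,0,0],[0,0,0,-6,8,0,0],[0,0,0,-9,12,0,0],[0,0,0,-11.5,16.5,0,0],[0,0,0,-11.5,16.5,-4,0],[0,0,0,-11.5,16.5,-8,0],[0,0,0,-11.5,16.5,-10,0],[0,0,0,-11.5,16.5,-10,0]]]'
```

```text
80 [304.9 181.2]
90 [304.8 177.2]
100 [304.7 173.2]
110 [304.6 169.1]
115 [304.5 167. ]
120 [304.4 165. ]
[[307.82426324   0.         323.17659047]
 [  0.         307.82426324 199.91777362]
 [  0.           0.           1.        ]]
time_s: 4.7
position: [565.6, 116.2, 87.9]
tcp_rot: [-3.141, -0.0, 2.18]
ft_force: [-0.4, -0.2, -0.0]
opening: 0.2
grasp_force: 0.0
```

```bash
python3 -m crank '[[[0,0,0,0,0,-2,0],[0,0,0,0,0,-4,0],[0,0,0,0,0,-6,0],[0,0,0,0,0,-7,0],[0,0,0,0,0,-8,0],[0,0,0,0,0,-9,0],[0,0,0,0,0,-9,0]]]'
```

```text
time_s: 5.4
position: [565.7, 116.3, 79.3]
tcp_rot: [-3.141, -0.0, 2.18]
ft_force: [0.2, -0.3, 0.5]
opening: -0.3
grasp_force: 0.0
```

```bash
python3 -m crank '[[[0,0,0,0,0,-3,0],[0,0,0,0,0,-6,0],[0,0,0,0,0,-8,0],[0,0,0,0,0,-10,0],[0,0,0,0,0,-11,0],[0,0,0,0,0,-12,0],[0,0,0,0,0,-13,0],[0,0,0,0,0,-13,0]]]'
python3 - <<'E'
from h import *
s=get_state();print(s['position'],s['ft_force'])
i=cv2.cvtColor(capture("scene"),cv2.COLOR_RGB2BGR)[140:220,270:340]
cv2.imwrite("pics/d.png",cv2.convertScaleAbs(cv2.resize(i,(525,600),interpolation=cv2.INTER_CUBIC),alpha=1.4,beta=15))
for z in(70,75,80,85,90):print(z,proj("scene",[*s['position'][:2],z]))
E
```

```text
time_s: 6.2
position: [565.7, 116.4, 66.3]
tcp_rot: [-3.141, -0.0, 2.18]
ft_force: [-0.4, -0.8, -0.3]
opening: -0.1
grasp_force: 0.0
[565.73713997 116.35535661  66.28559168] [-0.4444778  -0.84502357 -0.3112875 ]
70 [294.56959075 185.80588557]
75 [294.46559275 183.86667947]
80 [294.36082486 181.91243379]
85 [294.255279   179.94298201]
90 [294.14894702 177.95815529]
```

View pics/d.png

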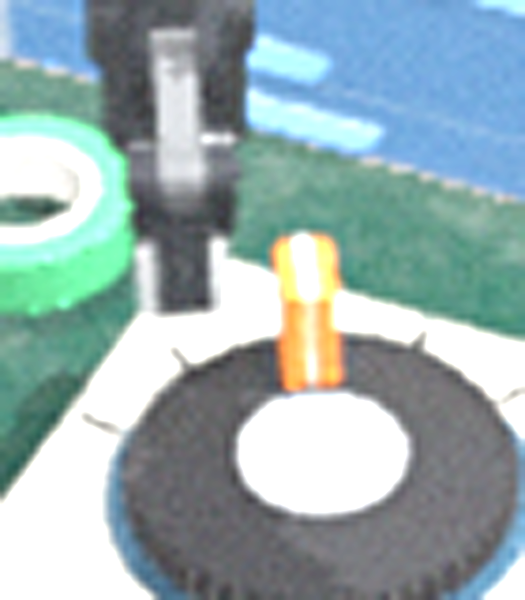

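The tip now shows at row 181, so z≈82, which overlaps the tab's top. I'll lower 5 mm and feel forward.

```bash
python3 -m crank '[[[0,0,0,0,0,-2.5,0],[0,0,0,0,0,-5,0],[0,0,0,2.9,-4.1,-5,0],[0,0,0,5.7,-8.2,-5,0],[0,0,0,6.3,-9,-5,0],[0,0,0,6.9,-9.8,-5,0],[0,0,0,7.4,-10.7,-5,0],[0,0,0,7.4,-10.7,-5,0]]]'
```

```text
time_s: 7.05
position: [573.2, 105.6, 61.4]
tcp_rot: [3.142, 0.0, 2.18]
ft_force: [0.3, 0.4, -0.5]
opening: 0.1
grasp_force: 0.0
```

```bash
python3 -m crank '[[[0,0,0,0.3,-0.4,0,0],[0,0,0,0.6,-0.8,0,0],[0,0,0,0.9,-1.2,0,0],[0,0,0,0.9,-1.2,0,0]]]'
```

```text
time_s: 7.45
position: [573.8, 105.0, 61.4]
tcp_rot: [-3.141, -0.001, 2.18]
ft_force: [-1.6, 4.1, 0.8]
opening: -0.0
grasp_force: 2.5
```

Contact came exactly where predicted, about 18 mm behind the tab's mid-line. Next I'll work out the arc rows.

Run:
```python
from h import *
C=np.array([554.5,69.6]);v=np.array([573.8,105.0])-C
def P(a):
    a=-np.radians(a);return C+np.array([[np.cos(a),-np.sin(a)],[np.sin(a),np.cos(a)]])@v
for segs in ([0,3,6,9,12,14,16,17.5,19],[19,25,31,36,40,43,45.5,47.5,49],[49,55,61,66,70,73,75.5,77.5,79],[79,85,91,96,100,103,105.5,107.5,109]):
    print([[0,0,round(-np.radians(a-segs[0]),3),*(P(a)-P(segs[0])).round(1).tolist(),0,0] for a in segs[1:]])
```

```text
[[0, 0, np.float64(-0.052), 1.8, -1.1, 0, 0], [0, 0, np.float64(-0.105), 3.6, -2.2, 0, 0], [0, 0, np.float64(-0.157), 5.3, -3.5, 0, 0], [0, 0, np.float64(-0.209), 6.9, -4.8, 0, 0], [0, 0, np.float64(-0.244), 8.0, -5.7, 0, 0], [0, 0, np.float64(-0.279), 9.0, -6.7, 0, 0], [0, 0, np.float64(-0.305), 9.8, -7.4, 0, 0], [0, 0, np.float64(-0.332), 10.5, -8.2, 0, 0]]
[[0, 0, np.float64(-0.105), 2.7, -3.3, 0, 0], [0, 0, np.float64(-0.209), 5.0, -6.8, 0, 0], [0, 0, np.float64(-0.297), 6.6, -9.9, 0, 0], [0, 0, np.float64(-0.367), 7.8, -12.5, 0, 0], [0, 0, np.float64(-0.419), 8.5, -14.5, 0, 0], [0, 0, np.float64(-0.463), 9.0, -16.1, 0, 0], [0, 0, np.float64(-0.497), 9.4, -17.5, 0, 0], [0, 0, np.float64(-0.524), 9.6, -18.5, 0, 0]]
[[0, 0, np.float64(-0.105), 0.7, -4.2, 0, 0], [0, 0, np.float64(-0.209), 0.9, -8.4, 0, 0], [0, 0, np.float64(-0.297), 0.8, -11.9, 0, 0], [0, 0, np.float64(-0.367), 0.5, -14.7, 0, 0], [0, 0, np.float64(-0.419), 0.1, -16.8, 0, 0], [0, 0, np.float64(-0.463), -0.3, -18.5, 0, 0], [0, 0, np.float64(-0.497), -0.6, -19.8, 0, 0], [0, 0, np.float64(-0.524), -0.9, -20.8, 0, 0]]
[[0, 0, np.float64(-0.105), -1.5, -4.0, 0, 0], [0, 0, np.float64(-0.209), -3.4, -7.7, 0, 0], [0, 0, np.float64(-0.297), -5.2, -10.7, 0, 0], [0, 0, np.float64(-0.367), -6.9, -13.0, 0, 0], [0, 0, np.float64(-0.419), -8.3, -14.6, 0, 0], [0, 0, np.float64(-0.463), -9.5, -15.9, 0, 0], [0, 0, np.float64(-0.497), -10.5, -16.9, 0, 0], [0, 0, np.float64(-0.524), -11.2, -17.6, 0, 0]]
```

```bash
python3 -m crank '[[[0,0,-0.052,1.8,-1.1,0,0],[0,0,-0.105,3.6,-2.2,0,0],[0,0,-0.157,5.3,-3.5,0,0],[0,0,-0.209,6.9,-4.8,0,0],[0,0,-0.244,8,-5.7,0,0],[0,0,-0.279,9,-6.7,0,0],[0,0,-0.305,9.8,-7.4,0,0],[0,0,-0.332,10.5,-8.2,0,0]]]'; python3 -m crank '[[[0,0,0,0,0,0,0],[0,0,0,0,0,0,0],[0,0,0,0,0,0,0],[0,0,0,0,0,0,0],[0,0,0,0,0,0,0],[0,0,0,0,0,0,0],[0,0,0,0,0,0,0]]]'
python3 - <<'E'
from h import *
t,s=[cv2.cvtColor(capture(n),cv2.COLOR_RGB2BGR) for n in("top","scene")]
cv2.imwrite("pics/e.png",np.hstack([cv2.resize(i,(400,400),interpolation=cv2.INTER_CUBIC) for i in(t[160:260,265:365],s[150:250,260:360])]))
E
```

```text
time_s: 8.25
position: [584.7, 96.1, 61.4]
tcp_rot: [3.141, 0.0, 1.846]
ft_force: [0.8, -0.1, 0.2]
opening: 0.1
grasp_force: 0.0
time_s: 8.95
position: [584.6, 96.3, 61.4]
tcp_rot: [3.142, -0.0, 1.848]
ft_force: [-0.8, 0.0, -0.0]
opening: -0.3
grasp_force: 0.0
```

View pics/e.png

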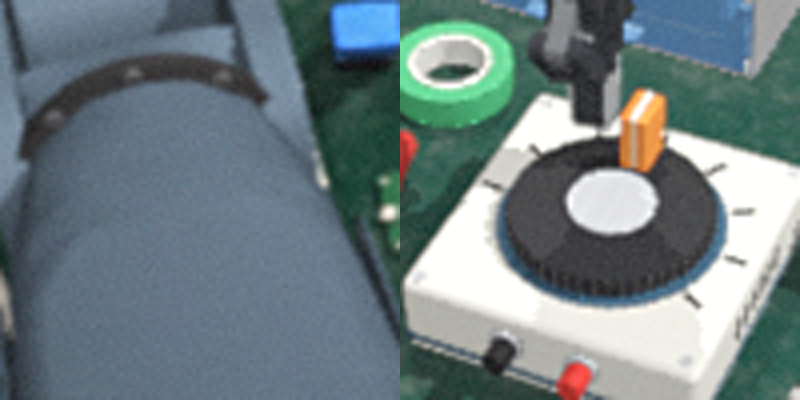

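The scene crop shows the tab one tick on at about pixel (323,174), with the fingertip trailing clear behind it. The next click gets a numeric check on the orange blob.

```bash
cat > chk.py <<'E'
from h import *
i=cv2.cvtColor(capture("scene"),cv2.COLOR_RGB2HSV)[150:230,270:370]
m=cv2.inRange(i,(8,140,110),(22,255,255));n,l,st,c=cv2.connectedComponentsWithStats(m)
ys,xs=np.nonzero(m);print("blob",np.median(xs)+270,np.median(ys)+150,len(xs))
for k in range(5):
    th=.609-k*np.pi/6;print(k,proj("scene",(554.5+36*np.cos(th),69.6+36*np.sin(th),77)).round(1))
E
python3 chk.py; python3 -m crank '[[[0,0,-0.105,2.7,-3.3,0,0],[0,0,-0.209,5,-6.8,0,0],[0,0,-0.297,6.6,-9.9,0,0],[0,0,-0.367,7.8,-12.5,0,0],[0,0,-0.419,8.5,-14.5,0,0],[0,0,-0.463,9,-16.1,0,0],[0,0,-0.497,9.4,-17.5,0,0],[0,0,-0.524,9.6,-18.5,0,0]]]';python3 -m crank '[[[0,0,0,0,0,0,0],[0,0,0,0,0,0,0],[0,0,0,0,0,0,0],[0,0,0,0,0,0,0],[0,0,0,0,0,0,0],[0,0,0,0,0,0,0],[0,0,0,0,0,0,0]]]'; python3 chk.py
```

```text
blob 321.0 184.0 139
0 [311.1 181.9]
1 [320.7 183. ]
2 [328.3 187.1]
3 [332.  193.4]
4 [330.5 200.2]
time_s: 9.9
position: [594.2, 77.7, 61.4]
tcp_rot: [3.142, -0.0, 1.322]
ft_force: [0.5, -0.9, -0.3]
opening: 0.1
grasp_force: 0.0
time_s: 10.6
position: [594.2, 77.8, 61.4]
tcp_rot: [-3.142, -0.0, 1.324]
ft_force: [0.1, -0.2, -0.3]
opening: 0.1
grasp_force: 0.0
blob 328.0 188.0 166
0 [311.1 181.9]
1 [320.7 183. ]
2 [328.3 187.1]
3 [332.  193.4]
4 [330.5 200.2]
```

Two clicks done and both check out. On to the third.

```bash
python3 -m crank '[[[0,0,0,0,0,0,0],[0,0,0,0,0,0,0],[0,0,0,0,0,0,0]]]' | head -1; python3 -m crank '[[[0,0,-0.105,0.7,-4.2,0,0],[0,0,-0.209,0.9,-8.4,0,0],[0,0,-0.297,0.8,-11.9,0,0],[0,0,-0.367,0.5,-14.7,0,0],[0,0,-0.419,0.1,-16.8,0,0],[0,0,-0.463,-0.3,-18.5,0,0],[0,0,-0.497,-0.6,-19.8,0,0],[0,0,-0.524,-0.9,-20.8,0,0]]]';python3 -m crank '[[[0,0,0,0,0,0,0],[0,0,0,0,0,0,0],[0,0,0,0,0,0,0],[0,0,0,0,0,0,0],[0,0,0,0,0,0,0],[0,0,0,0,0,0,0],[0,0,0,0,0,0,0],[0,0,0,0,0,0,0]]]'; python3 chk.py
```

```text
time_s: 10.95
time_s: 11.75
position: [593.3, 56.9, 61.4]
tcp_rot: [-3.142, 0.0, 0.798]
ft_force: [0.3, -0.5, -1.1]
opening: -0.0
grasp_force: 0.0
time_s: 12.55
position: [593.3, 57.0, 61.4]
tcp_rot: [3.142, -0.0, 0.8]
ft_force: [0.6, 0.4, 0.5]
opening: 0.2
grasp_force: 0.0
blob 331.0 194.5 162
0 [311.1 181.9]
1 [320.7 183. ]
2 [328.3 187.1]
3 [332.  193.4]
4 [330.5 200.2]
```

The third click holds. Now the fourth, then a rest.

```bash
python3 -m crank '[[[0,0,0,0,0,0,0],[0,0,0,0,0,0,0],[0,0,0,0,0,0,0]]]' | head -1; python3 -m crank '[[[0,0,-0.105,-1.5,-4,0,0],[0,0,-0.209,-3.4,-7.7,0,0],[0,0,-0.297,-5.2,-10.7,0,0],[0,0,-0.367,-6.9,-13,0,0],[0,0,-0.419,-8.3,-14.6,0,0],[0,0,-0.463,-9.5,-15.9,0,0],[0,0,-0.497,-10.5,-16.9,0,0],[0,0,-0.524,-11.2,-17.6,0,0]]]';python3 -m crank '[[[0,0,0,0,0,0,0],[0,0,0,0,0,0,0],[0,0,0,0,0,0,0],[0,0,0,0,0,0,0],[0,0,0,0,0,0,0],[0,0,0,0,0,0,0]]]'; python3 chk.py
```

```text
time_s: 12.9
time_s: 13.7
position: [582.1, 39.3, 61.4]
tcp_rot: [3.142, -0.0, 0.274]
ft_force: [1.0, 0.9, -0.1]
opening: -0.0
grasp_force: 0.0
time_s: 14.3
position: [582.1, 39.3, 61.4]
tcp_rot: [3.142, 0.0, 0.276]
ft_force: [-0.3, -0.2, -0.6]
opening: -0.2
grasp_force: 0.0
blob 330.0 201.0 180
0 [311.1 181.9]
1 [320.7 183. ]
2 [328.3 187.1]
3 [332.  193.4]
4 [330.5 200.2]
```

The fourth click is in. I'll back off and lift clear.

```bash
python3 -m crank '[[[0,0,0,3,2,0,0],[0,0,0,6,4,0,0],[0,0,0,6,4,20,0],[0,0,0,6,4,50,0],[0,0,0,6,4,90,0],[0,0,0,6,4,120,0],[0,0,0,6,4,120,0],[0,0,0,6,4,120,0]]]'; python3 -m crank '[[[0,0,0,0,0,0,0],[0,0,0,0,0,0,0],[0,0,0,0,0,0,0],[0,0,0,0,0,0,0]]]'; python3 chk.py
python3 - <<'E'
from h import *
cv2.imwrite("pics/f.png",cv2.resize(cv2.cvtColor(capture("scene"),cv2.COLOR_RGB2BGR)[110:290,220:440],(733,600),interpolation=cv2.INTER_CUBIC))
E
```

```text
time_s: 15.15
position: [588.3, 43.5, 181.5]
tcp_rot: [3.141, -0.001, 0.276]
ft_force: [-0.6, -0.0, -0.5]
opening: -0.3
grasp_force: 0.0
time_s: 15.55
position: [587.9, 43.3, 180.9]
tcp_rot: [-3.141, 0.001, 0.276]
ft_force: [0.4, 0.2, -0.4]
opening: 0.3
grasp_force: 0.0
blob 330.0 201.0 175
0 [311.1 181.9]
1 [320.7 183. ]
2 [328.3 187.1]
3 [332.  193.4]
4 [330.5 200.2]
```

View pics/f.png

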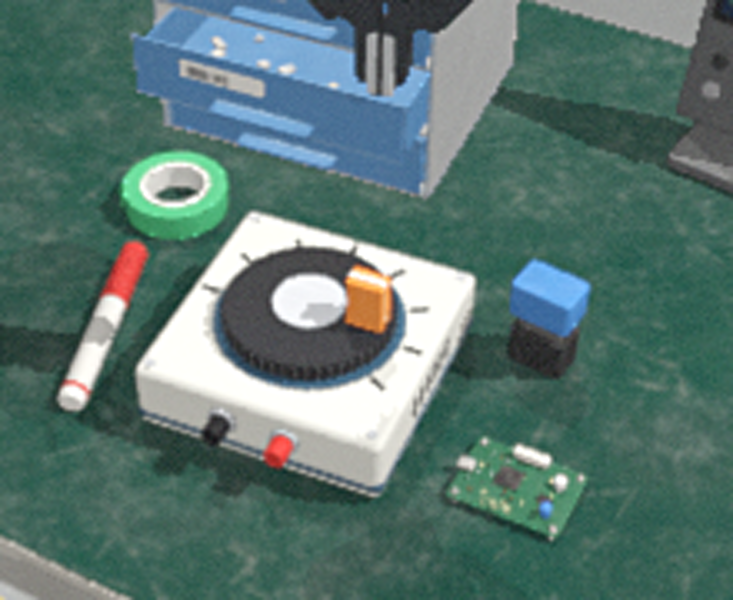

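The picture shows the hand well above the box, the tab at the fourth tick (about pixel (330,200)), and the marker, board, stamp and tape where they were.

```bash
python3 -c "
from station import hand_in;print(hand_in())"
```

```text
the job is handed in; nothing more can be done
None
```

I turned the dial four clicks clockwise, resting in each one, and handed the job in at about 16 s. The last picture showed the dial in the fourth click, the hand clear and the loose items where they were; the hand-in returned no verdict.

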